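# Open the ring case, which may be caught, and hold the lid up

### The arm

A 6-joint arm with a two-finger parallel gripper is mounted at the origin on the work surface. World frame = base frame: x ahead of the robot, y to its left, z up, the work surface at z = 0. Lengths are in m, angles in rad, forces in N, time in s.
With the tool pointing down it reaches from about 0.25 to 0.8 m from the base axis. Payload 8.5 kg.
Tool frame: the origin (TCP) lies at the very end of the fingers, on their centre line; the grasp point (between the pads) lies 19 mm behind it; z points along the fingers, y is the line along which they close (so a half turn about z gives the same grasp; the last joint's range is limited). The gripper opens to 85 mm and grips with 20 to 120 N. Pads are 22 mm wide; open, the fingers measure 114 mm over their backs; the gripper's body (76 mm by 85 mm) begins 54 mm behind the grasp point. The pads swing forward as they close: fully open they stand 13 mm farther back than shut.
Start: joints at [1.347, 0.238, -0.013, 1.319, 0, 1.571], TCP at [0.117, 0.512, 0.195] pointing down, gripper open.
Joint ranges: [-2.66, 2.66], [-1.03, 1.9], [-1.14, 1.46], [-1.82, 2.27], [-1.45, 1.34], [-3.14, 3.14]. Speed limits (rad/s): [2.22, 2.22, 2.79, 3.14, 3.14, 3.14].

### API

Orientations are given as a rotation vector (axis times angle).
In Python, from plant import readout, eyes, bot gives the robot as it stands. The module is installed in compiled form; this text tells all that it offers.
- The arm moves only by the tool arm_command, never from a script. Its argument "targets" is a list that holds one entry, the list of rows, each a list of 7 numbers: the opening, from -1 (shut) to 1 (fully open), then the shift along the world's x, y, z in mm, then the turn, a rotation vector about the world's x, y, z in degrees. In form: [[[claw, dx, dy, dz, wx, wy, wz], ...]]. A call has exactly 8 rows; each row is the pose to reach, as a shift and turn from the pose commanded when the call began; what a row does not reach only later rows make up. A row lasts 1/12 s, in which the tool goes at most 41.7 mm and 7.16 degrees, less where a joint would pass 70% of its speed; a pose out of reach is approached as far as the arm can. A call with a gripper value outside its range is refused whole. The fingers move at their own pace and stop on an object; "force" is the grip in N (left out, the last holds). Time passes only in rows, so rows that repeat a pose let the fingers close, or fill a call up. It gives the time, the measured TCP pose, the force, the opening and the grip force at its end, in the units of the state.
- readout.get_state(): the state, without advancing time (a new reading comes with each control period).
- eyes.get_image(name): name is "side" or "top"; returns a dict with "frame" (400x640x3 uint8, red, green, blue), "depth" (400x640 float32, m along the optical axis (not along the pixel's ray), 0 where there is no reading), "intrinsics" (3x3 intrinsics, pixels), "world_from_camera" (4x4, takes a point from camera to world coordinates). Camera axes: x right, y down, z forward; pixel columns grow to the right and rows downward; lengths in m; the calibration is good to about 2 mm. A picture is of the moment at which its call begins.
- bot.hand_in(): hands the job in; it is judged then, once.
The state is a dict: "clock": time; "joints": joint angles; "qvel": joint speeds; "joint_torque": joint torques, N m; "tcp_pos": TCP position; "eef_rot": TCP orientation; "force": force on the tool from outside, world axes, zero at the start; "ft_torque": the same for the moment, N m; "finger_gap": finger opening in m; "gripper_force": force on a finger pad.
Only numpy, scipy, OpenCV 4.12 (cv2) and the standard library are available. Lean on these libraries where they do the work, as an engineer would, in place of code of your own. Each camera call takes 0.05 s, during which the arm holds its last target. There are 200 camera calls.

### The job

The jeweller across the bench wants a ring out of the wooden case. Tug the lid by its bar handle first to learn whether it is caught; if it is, knock the release pin on the case's ledge fully down with the wooden mallet, not with the gripper, and lay the mallet back on the bench clear of the case. Then lift the lid to at least 40 degrees and finish while still holding it open by the bar, leaving the other things on the bench where they are.

Things in the scene. Friction and masses are not known exactly. Their poses are not given: they have to be found in the camera images.
- case: wooden ring case fixed to the bench, 190 x 190 x 75 mm high; origin at the centre of its underside, z up. A steel-topped ledge runs along its +x side (local x 52 to 95 mm, top at z 75 mm, level with the shut lid's top); the lid covers the rest, hinged along the -x side. A catch hidden under the ledge may or may not hold the lid; it cannot be seen from outside
- lid: the lid, 140 x 188 mm, with its bar; origin on the hinge, axes as the case's when shut. The +x edge swings up and back towards -x; tilt of its z axis from vertical = opening angle, 0 shut, 1.2 rad the stop. It always falls shut by its weight (0.5 kg, 2 to 3 N at the bar). With the catch hooked it has 0.03 to 0.04 rad of play (4 mm at the bar), then is blocked; else it moves freely
- lid_hinge (a point): middle of the lid's hinge line, which runs along the case's y: case-local (-90, 0, 68) mm
- bar_mid (a point): middle of the lid's handle, a round steel bar 12 mm thick and 84 mm long along the case's y, on two posts, its axis 32 mm above the lid's top. Case-local (30, 35, 107) mm when shut: 120 mm out from the hinge line and 39 mm above it
- pin: steel release pin with a round cap, 22 mm across, that stands up from the ledge at case-local x 72, y -55 mm; its hidden lower end pushes the catch aside. It slides straight down by 15 mm, is stiff (5 to 8 N) and stays where it is left; over the last 3 mm of travel the catch is clear, and stays clear
- pin_top (a point): centre of the cap's top face: 19 to 21 mm above the ledge's top when up, 6 mm when fully down
- mallet: wooden mallet, about 0.24 kg (may vary). Square head 60 (along x) x 54 x 54 mm standing on one flat side; handle of 20 x 20 mm square section runs level from the head to -x, local x -30 to -160 mm, its axis 27 mm above the underside. Origin at the centre of the head's underside, z up. Any flat side of the head may strike
- mallet_grip (a point): point on the handle's axis 28 mm from the head, 58 mm from the head's centre
- mallet_head (a point): centre of the mallet's head
- pliers_red: pliers with red handles lying flat, 140 mm long along x, 45 mm wide, 11 mm high; bystander
- pliers_blue: pliers with blue handles, same size; bystander
- tape_roll: roll of tape lying flat, 90 mm across, 25 mm high; bystander
- jar: small glass jar, 50 mm across, 60 mm high; bystander
- doming_block: steel cube, 50 mm; bystander
- file: file with wooden handle, 170 mm long along x, 12 mm high; bystander
Not all that is in view belongs to the job. What is shaped like the mallet but pink is not meant.

How it is judged:
On the way, in this order (a step that is already met when the one before it is completed fails the run):
1. the lid is tugged by its bar with the gripper, the release pin still up (z of pin_top in the frame of case above 0.088 m and angle between lid's own z axis and vertical above 0.008 rad and contact force between the fingers and lid above 0.5 N), for 0.04 s.
2. the lid comes up freely, or else the pin is knocked down by the mallet ((angle between lid's own z axis and vertical above 0.15 rad or (z of pin_top in the frame of case below 0.084 m and contact force between mallet and pin above 0.5 N))), for 0.02 s.
At the end, for the whole second after the job is handed in: the lid is held still at more than 0.6 rad (34 degrees) by the fingers on its bar; the mallet lies at rest on the bench (head's centre below 35 mm), touching neither the case nor the robot (angle between lid's own z axis and vertical above 0.6 rad and contact force between the fingers and lid above 0.5 N and angular speed of lid below 0.1 rad/s and height (world z) of mallet_head below 0.035 m and linear speed of mallet below 0.05 m/s and contact force between mallet and case below 0.1 N and contact force between each of the arm, the fingers and mallet below 0.1 N); the arm keeps its last pose, push and grip.
It fails at once if the gripper or arm presses the release pin itself (contact force between any of the fingers, the arm and pin above 1.5 N).
It fails at once if another thing on the bench is moved more than 40 mm (distance of any of pliers_red, pliers_blue, tape_roll, jar, doming_block, file from where it was at the start of the episode above 0.04 m).
It also fails if it takes over 72 s, if anything falls off the work surface, if the arm or the gripper's body presses on something with over 40 N, if the wrist force passes 120 N, or if a joint passes its speed limit or range.

## Working session

There is one attempt and no reset: what is moved stays moved. The work goes in short steps, Python scripts to look and compute and a tool call to move; the robot and the scene stay as the last step left them, time stands still between calls to the robot, and variables do not carry over. Pictures are saved under pics/ and viewed, at most 10 in all, crops included, and the job is handed in when it is done.

Besides the shell and the picture viewer there is one more tool, called after ">>>" as a command line: name --argument value ..., lists and objects as JSON in quotes. arm_command: Moves the arm, as the interface text tells. Its arguments: {"type":"object","properties":{"targets":{"type":"array"},"force":{"type":"number"}},"required":["targets"]}

```bash
mkdir -p pics; cat > h.py <<'E'
import numpy as np, cv2
from plant import readout, eyes, bot
def snap(name,tag):
    im=eyes.get_image(name); np.savez(f'pics/{tag}.npz',**im)
    cv2.imwrite(f'pics/{tag}.png',im['frame'][:,:,::-1]); return im
def load(tag): return dict(np.load(f'pics/{tag}.npz'))
def pt(im,u,v,d=None):
    if d is None:
        p=im['depth'][v-1:v+2,u-1:u+2]; d=np.median(p[p>0])
    T=im['world_from_camera']; r=np.linalg.inv(im['intrinsics'])@[u,v,1]
    return (T[:3,:3]@(r*d)+T[:3,3]).round(4)
def tri(ims,uvs):
    A=[];b=[]
    for im,(u,v) in zip(ims,uvs):
        T=im['world_from_camera']; r=T[:3,:3]@np.linalg.inv(im['intrinsics'])@[u,v,1]; r/=np.linalg.norm(r)
        P=np.eye(3)-np.outer(r,r); A.append(P); b.append(P@T[:3,3])
    return np.linalg.lstsq(np.vstack(A),np.hstack(b),rcond=None)[0].round(4)
def crop(im,x0,y0,x1,y1,k,tag):
    cv2.imwrite(f'pics/{tag}.png',cv2.resize(im['frame'][y0:y1,x0:x1,::-1],None,fx=k,fy=k,interpolation=cv2.INTER_CUBIC))
E
python3 -c "
from h import *
a=snap('top','top0');b=snap('side','side0')
for i in(a,b):print(i['intrinsics'].round(1).tolist(),i['world_from_camera'].round(3).tolist())
print(readout.get_state())"
```

```text
[[366.5, 0.0, 329.2], [0.0, 366.5, 202.6], [0.0, 0.0, 1.0]] [[-0.007, -0.986, 0.164, 0.331], [-1.0, 0.009, 0.008, -0.063], [-0.01, -0.164, -0.986, 1.214], [0.0, 0.0, 0.0, 1.0]]
[[368.7, 0.0, 312.9], [0.0, 368.7, 191.8], [0.0, 0.0, 1.0]] [[0.869, -0.324, 0.373, 0.121], [-0.494, -0.54, 0.681, -0.802], [-0.019, -0.776, -0.63, 0.766], [0.0, 0.0, 0.0, 1.0]]
{'clock': 0.1, 'joints': array([ 1.34696017e+00,  2.38726954e-01, -1.41722467e-02,  1.31922770e+00,
       -1.89050126e-05,  1.57080564e+00]), 'qvel': array([ 0.00103403, -0.00213326,  0.00314271, -0.00155128,  0.00078538,
       -0.00089521]), 'joint_torque': array([ 1.81816653e-03, -5.39721608e+01,  3.46999240e+01,  1.35019416e-02,
        9.61870660e-05,  1.12094142e-05]), 'tcp_pos': array([0.11644463, 0.511476  , 0.19403783]), 'eef_rot': array([-3.50867413e-01, -3.12180661e+00,  2.08021027e-03]), 'force': array([-0.30378395,  0.57338792, -0.42978393]), 'ft_torque': array([-0.00555254, -0.02441776, -0.02604062]), 'gripper_force': 0.0, 'finger_gap': 0.08515018925560924}
```

View pics/top0.png

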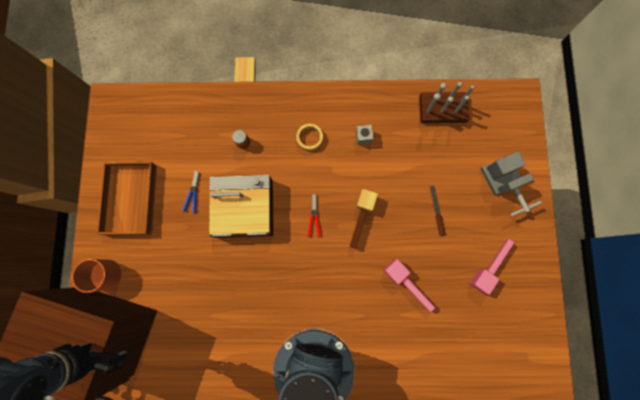

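View pics/side0.png

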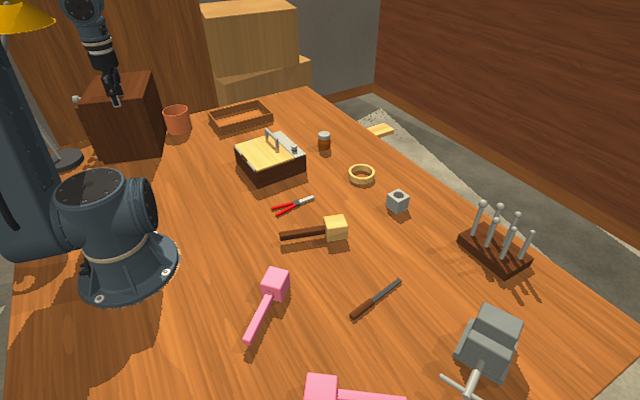

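Top view: the wooden case is at (240,207) and its bar at about (228,196). The pin is at (260,183). Things shaped like the mallet in the top view:
- yellow head with brown handle at (367,201)
- pink at (398,270)
- pink at (487,282)

By the description I choose the yellow/brown one, and I'll check it in a close crop.

```bash
python3 -c "
from h import *
a=load('top0');b=load('side0')
A=cv2.resize(a['frame'][165:255,195:395,::-1],None,fx=4,fy=4,interpolation=cv2.INTER_CUBIC)
cv2.imwrite('pics/c1.png',A)
crop(b,220,120,380,250,5,'c2')
for n,(u,v) in dict(head=(367,201),handle=(360,232),lid=(240,222),ledge=(235,182),box=(70,310)).items(): print(n,pt(a,u,v))
"; python3 -c "
import cv2;i=cv2.imread('pics/c2.png');print(i.shape);cv2.imwrite('pics/c2.png',i[:600])"
```

```text
head [ 0.5276 -0.1747  0.054 ]
handle [ 0.4301 -0.1519  0.0323]
lid [0.4609 0.2262 0.0746]
ledge [0.589  0.2461 0.0756]
box [0.2167 0.6179 0.2393]
(650, 800, 3)
```

View pics/c1.png

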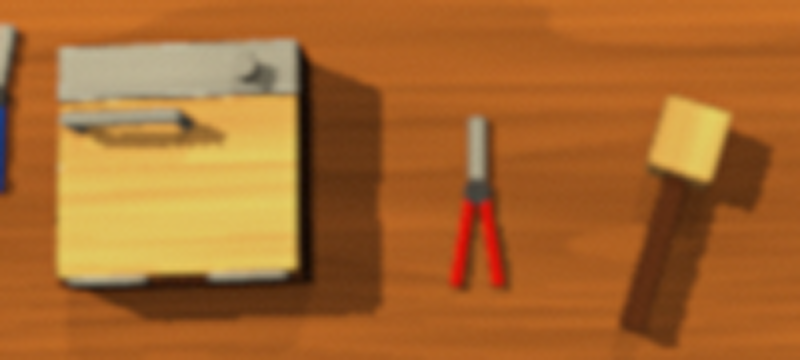

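View pics/c2.png

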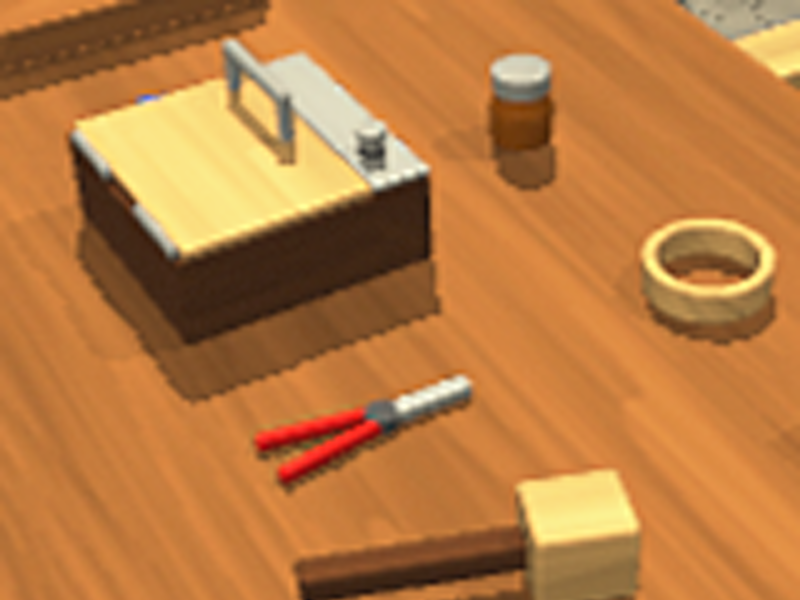

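Crop c1 shows the lid spanning (57,46)–(299,278), with the bar from (64,118) to (187,119) and the pin cap near (252,64). The chosen mallet has a plain wood head at (690,140) and a brown handle to (645,330). Crop c2 shows the bar's top from (230,45) to (288,98) and the pin cap's top at (370,132).

```bash
python3 -c "
from h import *
a=load('top0');b=load('side0')
def cloud(im):
    v,u=np.mgrid[0:400,0:640]; d=im['depth']; r=np.linalg.inv(im['intrinsics'])@np.stack([u.ravel(),v.ravel(),np.ones(u.size)])
    T=im['world_from_camera']; P=(T[:3,:3]@(r*d.ravel())).T+T[:3,3]; return P[d.ravel()>0]
def sel(P,x0,x1,y0,y1,z0,z1): return P[(P[:,0]>x0)&(P[:,0]<x1)&(P[:,1]>y0)&(P[:,1]<y1)&(P[:,2]>z0)&(P[:,2]<z1)]
def rect(P):
    r=cv2.minAreaRect((P[:,:2]*1000).astype(np.float32)); return [np.round(x,1) for x in r],len(P),P[:,2].mean().round(4)
for n,im in(('top',a),('side',b)):
    P=cloud(im)
    print(n,'case',rect(sel(P,.4,.66,.05,.35,.071,.081)))
    print(' head',rect(sel(P,.45,.6,-.25,-.12,.048,.062)))
    print(' headall',rect(sel(P,.45,.6,-.25,-.1,.045,.062)))
    q=sel(P,.36,.495,-.22,-.1,.028,.042); print(' handle',rect(q))
    q=sel(P,.5,.58,.1,.33,.100,.125); print(' bar',rect(q),q[:,:2].min(0),q[:,:2].max(0),q[:,2].max())
    q=sel(P,.56,.63,.1,.23,.085,.125); print(' pin',rect(q),q[:,2].max())
    print(' jar/pliers etc near', rect(sel(P,.4,.6,-.1,.04,.006,.03)), rect(sel(P,.4,.62,.32,.5,.006,.03)))
o=lambda p:(195+p[0]/4,165+p[1]/4); s=lambda p:(220+p[0]/5,120+p[1]/5)
for n,p,q in (('bar',(125,117),(259,71)),('bar+',(64,117),(232,46)),('bar-',(185,118),(287,96)),('pin',(251,62),(370,132)),('head c top',(690,140),(578,505))):
    print(n,tri([a,b],[o(p),s(q)]))
"
```

```text
top case ([array([515.7, 230.1]), array([189.8, 189.3]), np.float64(1.7)], 3057, np.float64(0.0746))
 head ([array([ 534.3, -176. ]), array([53.7, 60.5]), np.float64(72.1)], 305, np.float64(0.0533))
 headall ([array([ 534.3, -176. ]), array([53.7, 60.5]), np.float64(72.1)], 311, np.float64(0.0532))
 handle ([array([ 440. , -145.2]), array([ 19.9, 120.2]), np.float64(71.8)], 229, np.float64(0.0359))
 bar ([array([544.9, 265.9]), array([12.1, 93.7]), np.float64(2.1)], 120, np.float64(0.1107)) [0.53761498 0.21915923] [0.55085234 0.31275385] 0.11643193245743322
 pin ([array([589.1, 177.7]), array([19.5, 19.1]), np.float64(27.9)], 39, np.float64(0.0926)) 0.09726305994432405
 jar/pliers etc near ([array([496.2, -23.8]), array([ 71.2, 162.9]), np.float64(80.5)], 221, np.float64(0.0093)) ([array([500.6, 401.5]), array([217.5, 123.9]), np.float64(25.9)], 192, np.float64(0.0096))
side case ([array([514.7, 231.9]), array([192.3, 194.9]), np.float64(1.7)], 1552, np.float64(0.0763))
 head ([array([ 531.6, -176. ]), array([55.5, 59.5]), np.float64(71.7)], 314, np.float64(0.0544))
 headall ([array([ 531.6, -175.9]), array([55.5, 59.7]), np.float64(71.1)], 331, np.float64(0.054))
 handle ([array([ 438.4, -144.6]), array([ 23.8, 121.4]), np.float64(71.2)], 318, np.float64(0.0362))
 bar ([array([541.5, 266.1]), array([12. , 92.5]), np.float64(3.0)], 64, np.float64(0.1113)) [0.53483045 0.21973909] [0.54869141 0.31210865] 0.11758245497690667
 pin ([array([586.9, 177.7]), array([21.5, 17.2]), np.float64(62.4)], 27, np.float64(0.0939)) 0.09682435501120623
 jar/pliers etc near ([array([487.9,  -2.4]), array([140.8,  42.8]), np.float64(0.3)], 226, np.float64(0.0104)) ([array([460.6, 395.7]), array([166.6,  37.6]), np.float64(46.8)], 10, np.float64(0.0129))
bar [0.5441 0.2621 0.1096]
bar+ [0.5449 0.3105 0.1061]
bar- [0.5429 0.2145 0.1139]
pin [0.5869 0.1701 0.0954]
head c top [ 0.5321 -0.1769  0.0543]
```

Both views agree:

| Item | Position / yaw |
|---|---|
| Case origin | (515, 231), yaw 1.7° |
| Bar middle | (544, 266, 107) |
| Pin | (588, 178, 95) |
| Mallet head | (533, -176) |
| Mallet handle yaw | -18° |

All heights and sizes fit the text. I'll go above the bar first.

>>> arm_command --targets '[[[1, 0, 0, 40, 0, 0, -5], [1, 15, -8, 65, 0, 0, -12], [1, 50, -28, 65, 0, 0, -19], [1, 85, -48, 65, 0, 0, -26], [1, 120, -68, 65, 0, 0, -33], [1, 155, -88, 65, 0, 0, -40], [1, 190, -108, 65, 0, 0, -47], [1, 225, -128, 65, 0, 0, -54]]]' --force 60

```text
clock: 0.77
tcp_pos: [0.3428, 0.3825, 0.2594]
eef_rot: [-1.737, -2.617, 0.001]
force: [-0.2, 1.0, -0.3]
finger_gap: 0.0855
gripper_force: 0.0
```

>>> arm_command --targets '[[[1, 35, -20, 0, 0, 0, -6], [1, 70, -40, 0, 0, 0, -12], [1, 105, -60, 0, 0, 0, -18], [1, 140, -80, 0, 0, 0, -21.5], [1, 175, -100, -10, 0, 0, -21.5], [1, 202, -118, -35, 0, 0, -21.5], [1, 202, -118, -60, 0, 0, -21.5], [1, 202, -118, -60, 0, 0, -21.5]]]'

```text
clock: 1.43
tcp_pos: [0.5426, 0.2633, 0.194]
eef_rot: [-2.19, -2.248, 0.012]
force: [-0.3, 0.2, -0.2]
finger_gap: 0.0853
gripper_force: 0.0
```

```bash
python3 -c "
from h import *
from scipy.spatial.transform import Rotation as R
s=readout.get_state();print(s);print(R.from_rotvec(s['eef_rot']).as_matrix().round(3))"
```

```text
{'clock': 1.4333, 'joints': array([4.51798368e-01, 3.81940129e-01, 1.92747363e-01, 1.39008622e+00,
       6.40598148e-05, 1.99638453e+00]), 'qvel': array([ 0.04158968, -0.0444133 ,  0.07647203,  0.10806441,  0.00742874,
        0.01429609]), 'joint_torque': array([ -1.94164507, -69.7391367 ,  37.8649056 ,  -1.93127275,
        -0.17917207,  -0.20446112]), 'tcp_pos': array([0.54256387, 0.26331714, 0.19401419]), 'eef_rot': array([-2.19006903, -2.24823611,  0.01248576]), 'force': array([-0.25124057,  0.1564217 , -0.20941876]), 'ft_torque': array([ 0.0091743 ,  0.04249236, -0.02184142]), 'gripper_force': 0.0, 'finger_gap': 0.08530364851800183}
[[-0.026  1.    -0.008]
 [ 1.     0.026 -0.004]
 [-0.003 -0.008 -1.   ]]
```

>>> arm_command --targets '[[[1, 0, 0, -30, 0, 0, 0], [1, 0, 0, -60, 0, 0, 0], [1, 0, 0, -85, 0, 0, 0], [1, 0, 0, -100, 0, 0, 0], [1, 0, 0, -109, 0, 0, 0], [-0.3, 0, 0, -109, 0, 0, 0], [-1, 0, 0, -109, 0, 0, 0], [-1, 0, 0, -109, 0, 0, 0]]]'

```text
clock: 2.1
tcp_pos: [0.5441, 0.2666, 0.0923]
eef_rot: [2.188, 2.254, 0.003]
force: [-0.1, -0.8, 0.7]
finger_gap: 0.0515
gripper_force: 0.0
```

>>> arm_command --targets '[[[-1, 0, 0, 0, 0, 0, 0], [-1, 0, 0, 0, 0, 0, 0], [-1, 0, 0, 0, 0, 0, 0], [-1, 0, 0, 0, 0, 0, 0], [-1, 0, 0, 1, 0, 0, 0], [-1, 0, 0, 2, 0, 0, 0], [-1, 0, 0, 3, 0, 0, 0], [-1, 0, 0, 3, 0, 0, 0]]]'

```text
clock: 2.77
tcp_pos: [0.5437, 0.2659, 0.0939]
eef_rot: [2.189, 2.254, 0.0]
force: [-0.1, -0.3, -0.4]
finger_gap: 0.0003
gripper_force: 0.0
```

The fingers shut on nothing, so I'll look.

```bash
python3 -c "
from h import *
print(readout.get_state()['finger_gap'])
a=snap('top','top1');b=snap('side','side1')
A=cv2.resize(a['frame'][160:250,190:290,::-1],(440,400),interpolation=cv2.INTER_CUBIC)
B=cv2.resize(b['frame'][90:200,220:320,::-1],(360,400),interpolation=cv2.INTER_CUBIC)
cv2.imwrite('pics/d1.png',np.hstack([A,B]))"
```

```text
0.0003246743329775274
```

View pics/d1.png

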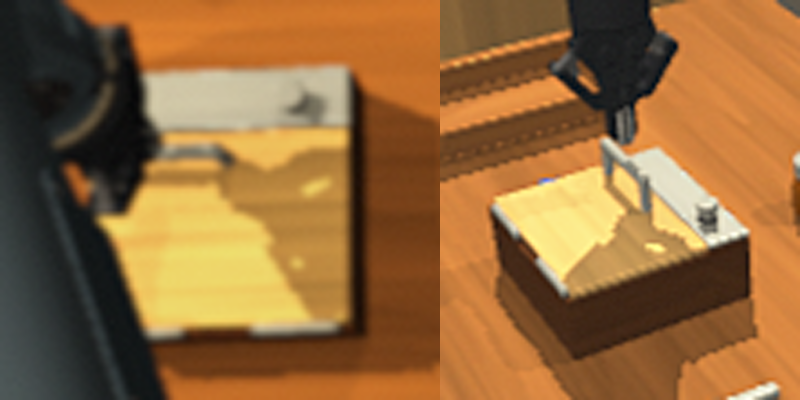

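The picture shows the fingers beyond the bar's +y end, with the tips at side pixel ~(271,128). I'll compare that with where the stated TCP should project.

```bash
python3 -c "
from h import *
a=load('top1');b=load('side1');s=readout.get_state();print(s['tcp_pos'],s['joints'])
for im in (a,b):
    T=np.linalg.inv(im['world_from_camera'])
    for p in ([.5437,.2659,.0939],[.5437,.2659,.15]):
        q=im['intrinsics']@(T[:3,:3]@p+T[:3,3]); print((q/q[2]).round(1),q[2].round(3))
for v in range(112,136,2): print(v,[(u,pt(b,u,v).tolist()) for u in (270,272)])
print(np.abs(a['world_from_camera']-load('top0')['world_from_camera']).max(),np.abs(b['world_from_camera']-load('side0')['world_from_camera']).max())
"
```

```text
[0.54355394 0.26586494 0.09364697] [ 4.54882733e-01  4.21432525e-01 -5.95157913e-03  1.14338103e+00
  4.54242645e-05  1.99642207e+00]
[226.6 195.    1. ] 1.143
[221.2 191.5   1. ] 1.087
[271.3 137.7   1. ] 1.309
[269.8 123.6   1. ] 1.273
112 [(270, [0.545, 0.2569, 0.1974]), (272, [0.5498, 0.2511, 0.1986])]
114 [(270, [0.5441, 0.2564, 0.1905]), (272, [0.5513, 0.2564, 0.1885])]
116 [(270, [0.5441, 0.2583, 0.1822]), (272, [0.5497, 0.2542, 0.1825])]
118 [(270, [0.5441, 0.2602, 0.1738]), (272, [0.5491, 0.2545, 0.175])]
120 [(270, [0.5418, 0.2563, 0.1687]), (272, [0.5492, 0.2565, 0.1665])]
122 [(270, [0.541, 0.2561, 0.1614]), (272, [0.5484, 0.2564, 0.1592])]
124 [(270, [0.5401, 0.2556, 0.1542]), (272, [0.5474, 0.2557, 0.1521])]
126 [(270, [0.5388, 0.2544, 0.1475]), (272, [0.5475, 0.2578, 0.1434])]
128 [(270, [0.5393, 0.2575, 0.1381]), (272, [0.5467, 0.2576, 0.1359])]
130 [(270, [0.6183, 0.4601, 0.009]), (272, [0.6288, 0.4644, 0.0037])]
132 [(270, [0.544, 0.2736, 0.1131]), (272, [0.5717, 0.324, 0.0801])]
134 [(270, [0.5393, 0.2636, 0.1114]), (272, [0.5442, 0.2569, 0.1132])]
0.0 0.0
```

```bash
python3 -c "
from h import *
b=load('side0')
T=np.linalg.inv(b['world_from_camera'])
for z in (.195,.235):
    q=b['intrinsics']@(T[:3,:3]@[.1165,.5115,z]+T[:3,3]); print((q/q[2]).round(1),q[2])
for v in range(84,112,2): print(v,[pt(b,u,v).tolist() for u in (105,110,114,117,120)])
b=snap('side','side2'); print(readout.get_state())
for v in range(122,140,2): print(v,[pt(b,u,v).tolist() for u in (268,271,274)])
"
```

```text
[123.9 113.9   1. ] 1.252900885026635
[119.8 103.    1. ] 1.2277059846141047
84 [[0.0967, 0.4454, 0.3288], [0.1098, 0.4412, 0.3273], [0.1203, 0.4726, 0.3138], [0.1289, 0.5535, 0.2832], [0.1391, 0.6652, 0.2412]]
86 [[0.0946, 0.4445, 0.3233], [0.1078, 0.4403, 0.3218], [0.1183, 0.4697, 0.3088], [0.1268, 0.5515, 0.2774], [0.1356, 0.5541, 0.2745]]
88 [[0.0926, 0.4434, 0.3177], [0.1057, 0.4436, 0.3147], [0.1162, 0.4663, 0.3039], [0.1246, 0.5541, 0.2699], [0.1334, 0.5517, 0.2688]]
90 [[0.0905, 0.4454, 0.3111], [0.1012, 0.6225, 0.243], [0.1142, 0.4602, 0.3001], [0.1225, 0.5566, 0.2625], [0.1313, 0.5518, 0.2622]]
92 [[0.0884, 0.4462, 0.3049], [0.1016, 0.4464, 0.3017], [0.1123, 0.4411, 0.3012], [0.1203, 0.5559, 0.2561], [0.1291, 0.5545, 0.2545]]
94 [[0.0823, 0.5925, 0.2441], [0.0997, 0.4399, 0.2981], [0.1103, 0.441, 0.2951], [0.1181, 0.5537, 0.2503], [0.1269, 0.5559, 0.2473]]
96 [[0.0803, 0.5811, 0.2417], [0.0973, 0.4588, 0.2848], [0.1081, 0.4564, 0.2832], [0.1162, 0.4676, 0.2768], [0.1247, 0.5515, 0.2424]]
98 [[0.0785, 0.5638, 0.2416], [0.095, 0.4665, 0.2757], [0.106, 0.4582, 0.2762], [0.1141
[... 1575 characters left out ...]
69, 0.1599], [0.6644, 0.5212, 0.0047]]
124 [[0.5335, 0.2574, 0.1553], [0.5436, 0.2553, 0.1534], [0.5578, 0.2631, 0.1457]]
126 [[0.5331, 0.2585, 0.1472], [0.5437, 0.2576, 0.1446], [0.6494, 0.4887, 0.0051]]
128 [[0.5342, 0.2632, 0.1369], [0.5429, 0.2572, 0.1372], [0.6441, 0.4778, 0.0023]]
130 [[0.5427, 0.2874, 0.1148], [0.6249, 0.4658, 0.0042], [0.6365, 0.4614, 0.0029]]
132 [[0.5389, 0.2796, 0.1117], [0.547, 0.2716, 0.1132], [0.5808, 0.3267, 0.0761]]
134 [[0.5469, 0.3025, 0.0898], [0.5419, 0.2606, 0.1121], [0.573, 0.3095, 0.0784]]
136 [[0.5481, 0.3079, 0.0784], [0.5371, 0.2503, 0.1107], [0.5435, 0.2385, 0.1146]]
138 [[0.5433, 0.2976, 0.0767], [0.5511, 0.2879, 0.0792], [0.5398, 0.2314, 0.1114]]
```

In both pictures the true fingertips stand about 40 mm above the reported TCP, while x and y agree. I'll treat true tip height as reported + 40 mm, so I open, go 44 mm lower and close.

>>> arm_command --targets '[[[1, 0, 0, 0, 0, 0, 0], [1, 0, 0, 0, 0, 0, 0], [1, 0, 0, 0, 0, 0, 0], [1, 0, 0, 0, 0, 0, 0], [1, 0, 0, 0, 0, 0, 0], [1, 0, 0, -12, 0, 0, 0], [1, 0, 0, -28, 0, 0, 0], [1, 0, 0, -44, 0, 0, 0]]]'

```text
clock: 3.58
tcp_pos: [0.5439, 0.2661, 0.0495]
eef_rot: [2.188, 2.253, 0.002]
force: [0.1, 0.1, 0.9]
finger_gap: 0.0853
gripper_force: 0.0
```

>>> arm_command --targets '[[[1, 0, 0, 0, 0, 0, 0], [-1, 0, 0, 0, 0, 0, 0], [-1, 0, 0, 0, 0, 0, 0], [-1, 0, 0, 0, 0, 0, 0], [-1, 0, 0, 0, 0, 0, 0], [-1, 0, 0, 0, 0, 0, 0], [-1, 0, 0, 0, 0, 0, 0], [-1, 0, 0, 0, 0, 0, 0]]]'

```text
clock: 4.25
tcp_pos: [0.5439, 0.266, 0.0502]
eef_rot: [2.188, 2.253, 0.001]
force: [-0.0, -0.0, 3.5]
finger_gap: 0.0101
gripper_force: 58.4
```

>>> arm_command --targets '[[[-1, 0, 0, 1, 0, 0, 0], [-1, 0, 0, 2, 0, 0, 0], [-1, 0, 0, 3, 0, 0, 0], [-1, 0, 0, 4, 0, 0, 0], [-1, 0, 0, 5, 0, 0, 0], [-1, 0, 0, 6, 0, 0, 0], [-1, 0, 0, 6, 0, 0, 0], [-1, 0, 0, 6, 0, 0, 0]]]'

```text
clock: 4.92
tcp_pos: [0.5422, 0.2659, 0.055]
eef_rot: [-2.187, -2.253, 0.003]
force: [-3.9, 2.9, -6.5]
finger_gap: 0.0101
gripper_force: 58.4
```

>>> arm_command --targets '[[[-1, 0, 0, 1, 0, 0, 0], [-1, 0, 0, 2, 0, 0, 0], [-1, 0, 0, 3, 0, 0, 0], [-1, 0, 0, 4, 0, 0, 0], [-1, 0, 0, 4, 0, 0, 0], [-1, 0, 0, 4, 0, 0, 0], [-1, 0, 0, 4, 0, 0, 0], [-1, 0, 0, 4, 0, 0, 0]]]'

```text
clock: 5.58
tcp_pos: [0.5408, 0.2658, 0.0583]
eef_rot: [-2.185, -2.252, 0.006]
force: [-7.6, 4.1, -8.6]
finger_gap: 0.0103
gripper_force: 58.3
```

```bash
python3 -c "
from h import *
for n in ('side',):
    a0=load(n+'0');a=snap(n,n+'3')
    v,u=np.mgrid[0:400,0:640]
    def cl(im):
        r=np.linalg.inv(im['intrinsics'])@np.stack([u.ravel(),v.ravel(),np.ones(u.size)]);T=im['world_from_camera']
        return (T[:3,:3]@(r*im['depth'].ravel())).T+T[:3,3]
    for im in (a0,a):
        P=cl(im); m=(P[:,1]>.145)&(P[:,1]<.32)&(P[:,0]>.43)&(P[:,0]<.62)&(P[:,2]>.068)&(P[:,2]<.09)
        P=P[m]
        for x in np.arange(.43,.62,.02):
            q=P[(P[:,0]>x)&(P[:,0]<x+.02)]; print(round(x+.01,2),len(q),np.median(q[:,2]).round(4))
print(readout.get_state()['force'])
crop(a,220,90,320,200,5,'d2')
"
```

```text
0.44 166 0.0765
0.46 159 0.0764
0.48 160 0.0766
0.5 160 0.0766
0.52 154 0.0764
0.54 156 0.0768
0.56 116 0.0763
0.58 137 0.0768
0.6 111 0.0765
0.62 1 0.0731
0.44 172 0.0778
0.46 168 0.079
0.48 167 0.0804
0.5 165 0.0815
0.52 160 0.0834
0.54 127 0.0841
0.56 75 0.085
0.58 133 0.0768
0.6 109 0.0764
0.62 0 nan
[-8.20238448  4.08331683 -9.56904173]
  return _methods._mean(a, axis=axis, dtype=dtype,
  ret = ret.dtype.type(ret / rcount)
```

View pics/d2.png

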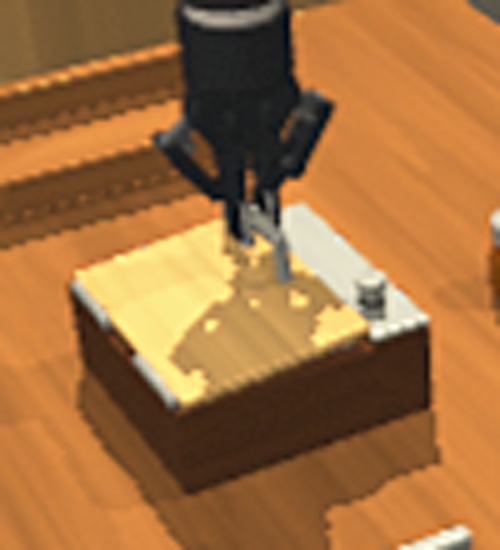

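The crop shows the fingers round the bar with a gap open under the lid's +x edge. The depth slope says about 0.06 rad, which is past the catch's play, so the lid may be free. I'll continue along the arc, adding -x, and watch the force.

>>> arm_command --targets '[[[-1, -2, 0, 1, 0, 0, 0], [-1, -4, 0, 2, 0, 0, 0], [-1, -5, 0, 4, 0, 0, 0], [-1, -5.5, 0, 6, 0, 0, 0], [-1, -6, 0, 7, 0, 0, 0], [-1, -6.5, 0, 8, 0, 0, 0], [-1, -6.5, 0, 8, 0, 0, 0], [-1, -6.5, 0, 8, 0, 0, 0]]]'

```text
clock: 6.3
tcp_pos: [0.537, 0.2657, 0.0677]
eef_rot: [2.189, 2.254, -0.0]
force: [-0.6, -0.3, -6.7]
finger_gap: 0.01
gripper_force: 58.5
```

The lid comes up freely at ~0.15 rad, with the bar staying on its arc, so the catch is not holding it and the mallet isn't needed. I'll keep raising it along the arc.

>>> arm_command --targets '[[[-1, -2, 0, 2, 0, 0, 0], [-1, -5, 0, 7, 0, 0, 0], [-1, -8, 0, 12, 0, 0, 0], [-1, -11, 0, 16, 0, 0, 0], [-1, -14, 0, 21, 0, 0, 0], [-1, -18, -1, 25, 0, 0, 0], [-1, -21, -1, 29, 0, 0, 0], [-1, -21, -1, 29, 0, 0, 0]]]'

```text
clock: 6.97
tcp_pos: [0.5172, 0.2653, 0.0985]
eef_rot: [2.188, 2.252, 0.005]
force: [6.1, 0.3, -0.0]
finger_gap: 0.01
gripper_force: 59.0
```

>>> arm_command --targets '[[[-1, -4, 0, 4, 0, 0, 0], [-1, -8, 0, 8, 0, 0, 0], [-1, -12, 0, 11.5, 0, 0, 0], [-1, -16.5, 0, 15, 0, 0, 0], [-1, -21, 0, 18, 0, 0, 0], [-1, -25.5, -1, 21, 0, 0, 0], [-1, -30, -1, 24, 0, 0, 0], [-1, -30, -1, 24, 0, 0, 0]]]'

```text
clock: 7.63
tcp_pos: [0.4888, 0.2646, 0.1234]
eef_rot: [2.187, 2.251, 0.01]
force: [8.8, -1.5, 7.5]
finger_gap: 0.01
gripper_force: 59.1
```

>>> arm_command --targets '[[[-1, -2, 0, 1, 0, 0, 0], [-1, -5, 0, 3, 0, 0, 0], [-1, -7, 0, 4, 0, 0, 0], [-1, -7, 0, 4, 0, 0, 0], [-1, -7, 0, 4, 0, 0, 0], [-1, -7, 0, 4, 0, 0, 0], [-1, -7, 0, 4, 0, 0, 0], [-1, -7, 0, 4, 0, 0, 0]]]'

```text
clock: 8.3
tcp_pos: [0.4825, 0.2645, 0.1272]
eef_rot: [2.187, 2.25, 0.01]
force: [9.4, -1.9, 11.3]
finger_gap: 0.0096
gripper_force: 58.9
```

```bash
python3 -c "
from h import *
b=snap('side','side4');s=readout.get_state();print(s['tcp_pos'],s['force'],s['gripper_force'],s['finger_gap'],s['qvel'].round(3))
v,u=np.mgrid[0:400,0:640]
r=np.linalg.inv(b['intrinsics'])@np.stack([u.ravel(),v.ravel(),np.ones(u.size)]);T=b['world_from_camera']
P=(T[:3,:3]@(r*b['depth'].ravel())).T+T[:3,3]
for y in (.15,.16,.17):
  for x in (.44,.46,.48,.5,.52,.54):
    q=P[(abs(P[:,0]-x)<.006)&(abs(P[:,1]-y)<.006)]; print(y,x,len(q),np.median(q[:,2]).round(4) if len(q) else None)
crop(b,200,60,340,200,4,'e')
"
```

```text
[0.48253696 0.26448186 0.12719186] [ 7.63377798 -1.53664644  9.61094709] 58.933430314064026 0.009795746229036843 [-0.001 -0.002 -0.001  0.    -0.    -0.002]
0.15 0.44 16 0.0902
0.15 0.46 14 0.1116
0.15 0.48 15 0.1311
0.15 0.5 14 0.1524
0.15 0.52 11 0.1685
0.15 0.54 4 0.0655
0.16 0.44 11 0.0925
0.16 0.46 12 0.1133
0.16 0.48 13 0.1338
0.16 0.5 9 0.1505
0.16 0.52 10 0.1703
0.16 0.54 7 0.145
0.17 0.44 10 0.0937
0.17 0.46 10 0.1132
0.17 0.48 13 0.1342
0.17 0.5 11 0.1518
0.17 0.52 6 0.1705
0.17 0.54 10 0.144
```

View pics/e.png

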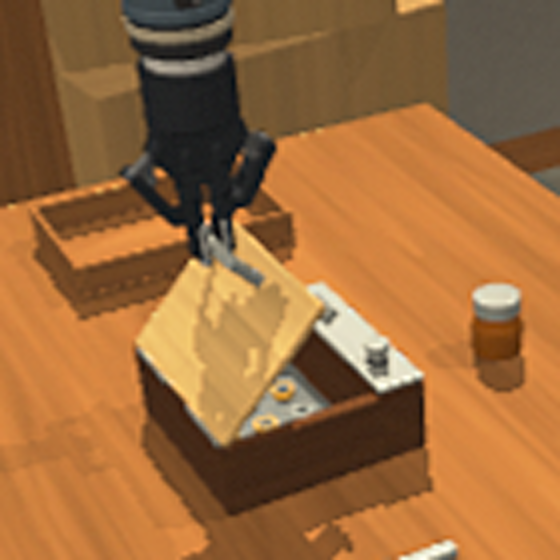

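The crop shows the lid open with the bar in the fingers and the pin still up. The depth slope gives about 44°, and the arm is still. The mallet was never touched, so I'm handing in.

```bash
python3 -c "
from h import *
print(bot.hand_in())"
```

```text
the job is handed in; nothing more can be done
None
```

The tug showed the lid was not caught, so I left the pin and mallet alone, raised the lid to about 44° and handed in while still holding it by the bar; the hand-in gave no verdict.

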